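# Unsnap the filter lid and push it open

## Robot

A 6-joint arm with a two-finger parallel gripper is mounted at the origin on a cart in front of the work surface, level with it; the furniture and walls round the work are solid. World frame = base frame: x ahead of the robot, y to its left, z up, the work surface at z = 0. Lengths are in m, angles in degrees, forces in N, time in s.
With the tool pointing down it reaches from about 0.375 to 0.9 m from the base axis. Payload 3.1 kg.
Tool frame: the origin (TCP) lies on the centre line of the jaws, within the pads' length; the fingertips stand 25 mm ahead of it and the grasp point (between the pads) lies 6 mm ahead of it; z points along the fingers, y is the line along which they close (so a half turn about z gives the same grasp; the last joint's range is limited). The gripper opens to 87 mm and grips with 3 to 60 N. Pads are 19 mm wide; open, the fingers measure 117 mm over their backs; the gripper's body (75 mm by 190 mm) begins 51 mm behind the grasp point.
Start: joints at [54.975, 30.224, 82.088, -0, 67.689, -10.227], TCP at [0.262, 0.567, 0.226] pointing down, gripper open.
Joint ranges: [-176.69, 176.69], [-43.24, 126.21], [12.49, 139.97], [-82, 262], [0, 151.66], [-163.58, 163.58]. Speed limits (degrees/s): [159.86, 159.86, 180, 180, 180, 180].

## Interface

Orientations are given as a 3x3 rotation matrix whose columns are the frame's x, y, z axes.
In Python, from rig import * gives the robot as it stands.
- The arm moves only by the tool step_arm, never from a script. Its argument "steps" is a list of rows, each a list of 7 numbers: the shift along the tool's x, y, z normalised to -1 to 1, where 1 is 0.3 m, then the turn, a rotation vector about the tool's x, y, z normalised to -1 to 1, where 1 is 45 degrees, then the gripper's target within -1 to 1 (shut at 1, half-way at 0, fully open at -1). A call has 1 to 8 rows; each row is the pose to reach, as a shift and turn from the pose commanded when the call began, along the tool's axes at that moment; what a row does not reach only later rows make up. A row lasts 1/12 s, in which the tool goes at most 41.7 mm and 7.16 degrees, less where a joint would pass 70% of its speed; a pose out of reach is approached as far as the arm can. A call with a number of a shift or a turn outside -1 to 1 is refused whole. A call with a gripper value outside its range is refused whole. The fingers move at their own pace and stop on an object; the grip force is fixed at half the most. Time passes only in rows, so rows that repeat a pose let the fingers close. It gives the time, the measured TCP pose, the force, the opening and the grip force at its end, in the units of the state.
- read_state(): the state, without advancing time (a new reading comes with each control period).
- capture(name): name is "side" or "top" or "wrist"; returns a dict with "image" (420x560x3 uint8, red, green, blue), "vertical_fov" (degrees; the focal length in pixels is half the picture's height over the tangent of half this angle, whatever the lens; pixels are square), "cx", "cy" (the principal point, pixels), "world_from_camera" (4x4, takes a point from camera to world coordinates); the wrist camera has in their place "T_tool_cam" (4x4, takes a point from camera to tool coordinates, whose origin is the TCP and whose axes are the flange's). Camera axes: x right, y down, z forward; pixel columns grow to the right and rows downward; lengths in m; the calibration is good to about 2 mm. The wrist camera is an equidistant fisheye: a pixel r from the principal point sees the ray r / f radians off the axis. A picture is of the moment at which its call begins: read the wrist's pose just before it. There is no depth.
- hand_in(): hands the job in; it is judged then, once.
The state is a dict: "time_s": time; "joint_positions": joint angles; "qvel": joint speeds; "tau": joint torques, N m; "position": TCP position; "tcp_rot": TCP orientation; "force": force on the tool from outside, world axes, zero at the start; "moment": the same for the moment, N m; "opening": opening from 0.0 (shut) to 1.0 (fully open); "grasp_force": force on a finger pad.
Only numpy, scipy, OpenCV 4.12 (cv2) and the standard library are available. Lean on these libraries where they do the work, as an engineer would, in place of code of your own. Each camera call takes 0.05 s, during which the arm holds its last target. There are 200 camera calls.

## Task

Open the filter unit on the worktop: press its snap tab down with the fingertips until the lid springs loose, then push the lid by its upright flange along the rails, off the filter bay, all the way to the end stop. Only press and push: do not grip, lift or tip the lid, and leave the small glassware and other things around the unit where they stand. Finish clear of everything.

Things in the scene. Friction and masses are not known exactly. Their poses are not given: they have to be found in the camera images.
- filter_unit: White bench-top filter unit fixed to the worktop, 245 (x) x 110 (y) mm. Origin: on the worktop, under the unit; it reaches from x = -130 to +115 mm. Its +x is the way the lid slides open; two brass hose barbs stick out 22 mm on its +y side. Its flat deck is 45 mm high. Beside the tab, 28 mm or more from the middle line, stand two ejector housings 6 mm above the deck.
- end_stop (a point): Middle of the face of the raised end stop, at x = +103 mm in the unit's frame, on the deck (45 mm high). The stop is 13 mm high. Rails with lips, top 9.5 mm above the deck, run along both sides from x = -77 mm to here, the lips 38 mm and more from the middle line; they guide the lid and hold it down.
- bay (a point): Centre of the square filter bay (x = -50 to +4 mm in the unit's frame), at deck height; the lid covers it at the start, and a round pleated filter lies in it. The empty parking deck is between the bay and the end stop.
- filter_lid: Loose grey sliding lid, about 100 g, plate 85 (x) x 84 (y) x 5 mm. Origin: centre of its underside; axes as the unit's. It starts locked at x = -35 mm in the unit's frame. With the tab 4 to 5 mm down, spring pins push it some 12 mm towards +x; then it stays free, even with the tab let go. A push of 2 to 8 N slides it until it meets the stop at x = +60 mm.
- lid_flange (a point): Middle of the rear (-x) face of the lid's upright push flange, 26 mm above the lid's underside. The flange is 60 mm wide (y), 5 mm thick, at the lid's rear edge; its top is 34 mm above the deck (79 mm above the worktop). Push it towards the unit's +x with the fingertips 17 mm or more above the deck, so that they pass over the snap tab.
- tab_top (a point): Centre of the top of the snap tab: a grey ribbed pad 28 x 28 mm on the unit's middle line, 28 mm behind the flange's rear face at the start. Its top stands 14 mm above the deck (59 mm above the worktop) and is pressed straight down. The point moves with the tab.
- snap_tab (a joint): How far the snap tab is pressed down, m: 0 up (start), 0.009 fully down. Spring: 2.4 N at first, 4.2 N at the bottom, plus up to 3 N of friction at the catch. It springs back when let go (only about half way while the lid lies over its catch).
- vial_a: Small capped sample vial, 23 mm across, 52 mm tall, origin at the centre of its underside; bystander on the barb side of the unit.
- vial_b: Small capped sample vial, 23 mm across, 52 mm tall, origin at the centre of its underside; bystander on the side without barbs.
- petri_dish: Flat round dish, 52 mm across, 6 mm high, origin at the centre of its underside; bystander on the side without barbs.
- beaker: Small open beaker, 66 mm across, 82 mm tall, origin at the centre of its underside; bystander.
- wash_bottle: White wash bottle with a bent blue spout, 71 x 104 x 205 mm, origin at the centre of its underside; bystander well to the left of the unit.
- tweezers: Tweezers lying flat, 128 mm long, 9 mm high, origin at the centre of their underside; bystander.
Not all that is in view belongs to the job. Leave any green or yellow look-alike of the filter_lid alone.

How it is judged (in metres and radians):
On the way:
1. the snap tab has been pressed in by the fingers (value of joint snap_tab above 0.0035 m and contact force between the fingers and filter_unit above 0.5 N).
At the end, for the whole second after the job is handed in: The lid lies flat on the parking deck within 7 mm of the end stop, the filter bay quite open, and is at rest (x of filter_lid in the frame of filter_unit between 0.053 and 0.064 m and z of filter_lid in the frame of filter_unit between 0.042 and 0.049 m and linear speed of filter_lid below 0.01 m/s); the robot touches nothing.
It fails at once if the lid is lifted or tipped (z of filter_lid in the frame of filter_unit above 0.053 m or angle between filter_lid's own z axis and vertical above 0.12 rad).
It fails at once if the lid's flange is gripped between the fingers (contact force between the fingers and filter_lid above 1 N and x of the grasp point in the frame of filter_lid between -0.0425 and -0.0375 m and z of the grasp point in the frame of filter_lid below 0.034 m).
It fails at once if a bystander is moved (distance of any of vial_a, vial_b, petri_dish, beaker, wash_bottle, tweezers from where it was at the start of the episode above 0.02 m).
It also fails if it takes over 35 s, if anything falls off the work surface, if the arm or the gripper's body presses on something with over 40 N, if the wrist force passes 120 N, or if a joint passes its speed limit or range.

## Working session

There is one attempt and no reset: what is moved stays moved. The work goes in short steps, Python scripts to look and compute and a tool call to move; the robot and the scene stay as the last step left them, time stands still between calls to the robot, and variables do not carry over. Pictures are saved under pics/ and viewed, at most 10 in all, crops included, and the job is handed in when it is done.

Besides the shell and the picture viewer there is one more tool, called after ">>>" as name(argument=value, ...) on one line, values as JSON. step_arm: Moves the arm, as the interface text tells. Scaled input: -1 to 1 covers 0.3 m each way for a shift and 45 degrees each way for a turn. Its arguments: {"type":"object","properties":{"steps":{"type":"array"}},"required":["steps"]}

```bash
mkdir -p pics
python3 - <<'E'
from rig import *
import cv2,pickle,numpy as np
s=read_state();print(s['position'],s['tcp_rot'],s['time_s'])
d={n:capture(n) for n in("top","side","wrist")}
pickle.dump((s,d),open('c0.pkl','wb'))
for n in("top","side"):
  c=d[n];print(n,c['vertical_fov'],c['cx'],c['cy'],np.round(c['world_from_camera'],3).tolist())
  cv2.imwrite(f'pics/{n}0.png',cv2.resize(c['image'][:,:,::-1],(800,600),interpolation=cv2.INTER_CUBIC))
E
```

```text
[0.26167797 0.56678127 0.22459599] [[-9.07793807e-01  4.19414926e-01 -1.23489727e-03]
 [ 4.19416561e-01  9.07792223e-01 -1.74001574e-03]
 [ 3.91241570e-04 -2.09751188e-03 -9.99997724e-01]] 0.0
top 56.125617804410474 276.0536686365276 209.515018112694 [[-0.028, -0.993, 0.115, 0.38], [-1.0, 0.028, 0.0, -0.042], [-0.003, -0.115, -0.993, 1.033], [0.0, 0.0, 0.0, 1.0]]
side 44.09430340200836 283.48791083786216 207.81411956556587 [[0.101, -0.812, 0.575, -0.191], [-0.995, -0.079, 0.064, -0.147], [-0.007, -0.578, -0.816, 1.072], [0.0, 0.0, 0.0, 1.0]]
```

View pics/top0.png

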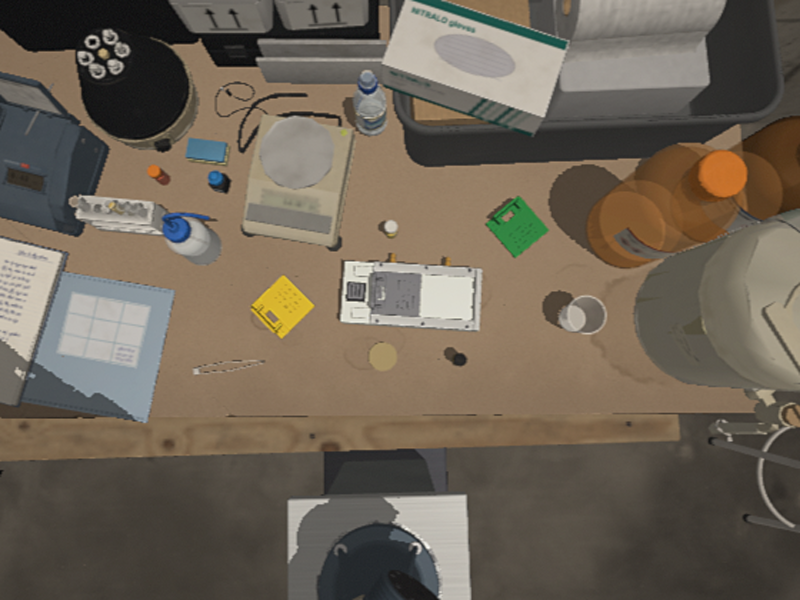

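View pics/side0.png

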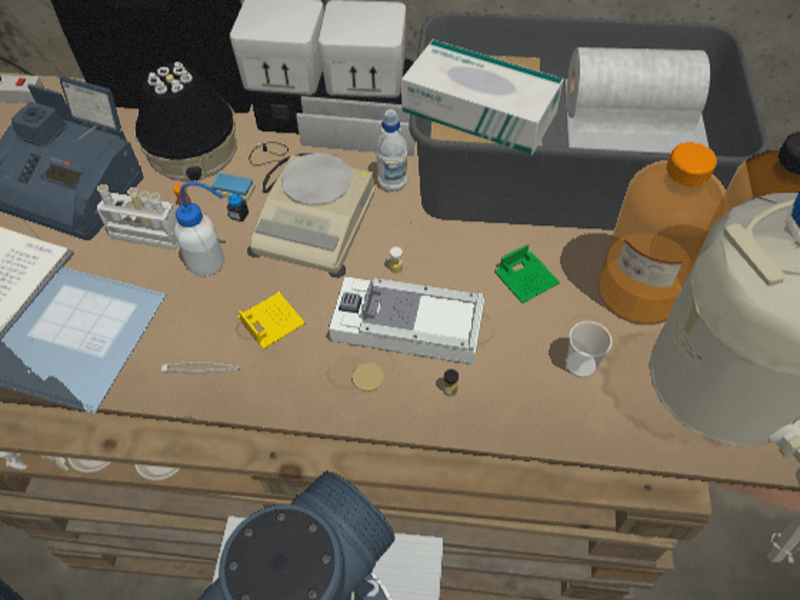

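The grey lid in the white unit, at about (395,293) in the top view, is the real one. The yellow (283,306) and green (517,226) lids are loose look-alikes. The unit's +x points right in the image, and the dark tab is at (355,292). Next is an enlarged crop with a measurement.

```bash
cat > h.py <<'E'
import numpy as np,cv2
def K(c):
    f=210/np.tan(np.radians(c['vertical_fov'])/2); return f
def ray(c,uv):
    f=K(c);T=np.array(c['world_from_camera'])
    d=T[:3,:3]@np.array([(uv[0]-c['cx'])/f,(uv[1]-c['cy'])/f,1.]);return T[:3,3],d
def plane(c,uv,z):
    o,d=ray(c,uv);return o+d*(z-o[2])/d[2]
def proj(c,p):
    T=np.array(c['world_from_camera']);q=T[:3,:3].T@(np.array(p)-T[:3,3]);return q[:2]/q[2]*K(c)+[c['cx'],c['cy']]
E
python3 - <<'E'
import pickle
from h import *
s,d=pickle.load(open('c0.pkl','rb'))
out=[]
for n,(x0,y0,x1,y1) in {"top":(225,170,350,250),"side":(220,180,350,263)}.items():
  c=d[n];im=c['image'];hsv=cv2.cvtColor(im,cv2.COLOR_RGB2HSV)
  m=np.zeros(im.shape[:2],np.uint8);g=(hsv[...,1]<45)
  m[y0:y1,x0:x1]=(g&(hsv[...,2]>150))[y0:y1,x0:x1]*255
  m=cv2.morphologyEx(m,cv2.MORPH_CLOSE,np.ones((9,9)))
  k=max(cv2.findContours(m,0,2)[0],key=cv2.contourArea)
  r=cv2.minAreaRect(k);b=cv2.boxPoints(r);print(n,'unit box',b.round(1).tolist())
  P=np.array([plane(c,p,.045) for p in b]);print(P.round(4).tolist(),[round(np.linalg.norm(P[i]-P[i-1]),3) for i in range(4)])
  for lo,hi,nm in((0,75,'dark'),(75,150,'grey')):
    q=np.zeros_like(m);q[y0:y1,x0:x1]=(g&(hsv[...,2]>=lo)&(hsv[...,2]<hi))[y0:y1,x0:x1]
    nn,_,st,ce=cv2.connectedComponentsWithStats(q)
    for i in range(1,nn):
      if st[i,4]>25: print(nm,st[i].tolist(),ce[i].round(1))
  out.append(cv2.resize(im[y0:y0+80,x0:x0+125],(800,512),interpolation=cv2.INTER_CUBIC)[:, :,::-1])
  cv2.imwrite(f'pics/{n}crop.png',out[-1])
E
```

```text
top unit box [[237.6999969482422, 224.89999389648438], [240.39999389648438, 181.39999389648438], [337.70001220703125, 187.5], [334.8999938964844, 231.10000610351562]]
[[0.4585, 0.0554, 0.045], [0.5694, 0.0466, 0.045], [0.5465, -0.2001, 0.045], [0.4362, -0.1881, 0.045]] [np.float64(0.245), np.float64(0.111), np.float64(0.248), np.float64(0.111)]
grey [257, 189, 38, 33, 1059] [275.9 205.1]
grey [330, 190, 4, 35, 58] [331.6 207.1]
grey [242, 197, 14, 14, 149] [248.3 203.2]
grey [259, 227, 75, 5, 80] [295.8 228.9]
side unit box [[228.60000610351562, 238.60000610351562], [235.6999969482422, 190.10000610351562], [339.1000061035156, 205.3000030517578], [332.0, 253.8000030517578]]
[[0.4322, 0.0526, 0.045], [0.5743, 0.058, 0.045], [0.5526, -0.1999, 0.045], [0.4148, -0.1892, 0.045]] [np.float64(0.242), np.float64(0.142), np.float64(0.259), np.float64(0.138)]
dark [231, 186, 11, 8, 38] [237.1 190.6]
dark [237, 209, 16, 10, 37] [246.1 215.1]
dark [311, 259, 10, 4, 31] [315.2 260.8]
grey [251, 197, 47, 34, 983] [273.  214.7]
grey [237, 205, 17, 12, 120] [244.5 210.8]
grey [320, 209, 14, 21, 40] [328.8 215.8]
grey [230, 230, 102, 25, 962] [282.8 242. ]
```

View pics/topcrop.png

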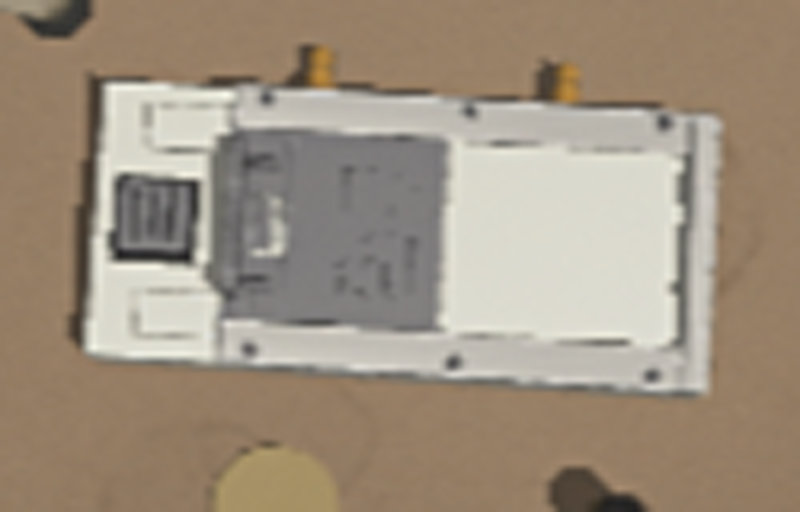

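View pics/sidecrop.png

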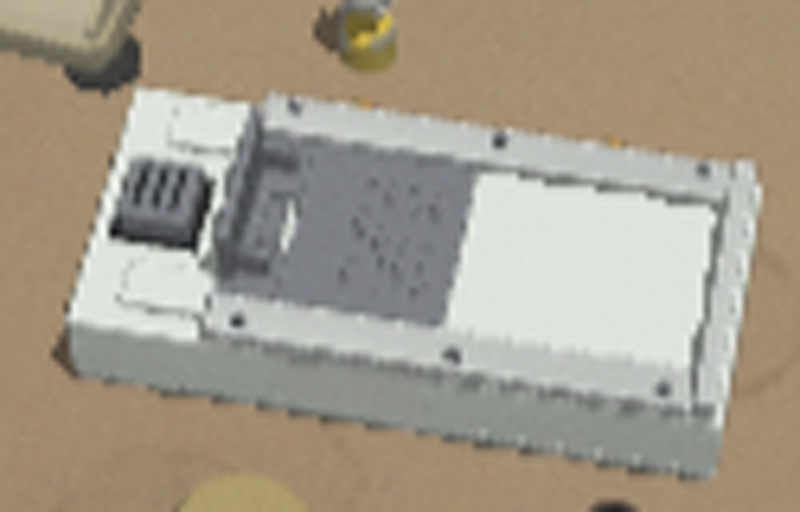

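The crops show the ribbed tab at crop (155,218) and the flange's rear edge at about crop x=215. The barbs are on the upper side, so the unit's +x is image right. Its 245 x 111 mm outline matches the description. Next I compute the frame and cross-check it.

Run:
```python
import pickle
from h import *
s,d=pickle.load(open('c0.pkl','rb'));t,sd=d['top'],d['side']
cr=lambda u,v:(225+u/6.4-.42,170+v/6.4-.42)
cs=lambda u,v:(220+u/6.4-.42,180+v/6.4-.42)
A,B=plane(t,cr(103,82),.045),plane(t,cr(86,353),.045)
C,D=plane(t,cr(721,117),.058),plane(t,cr(707,392),.058)
L=(A+B)/2;R=(C+D)/2;x=(R-L)[:2];print('L',L,'R',R,'len',np.hypot(*x));x/=np.hypot(*x);y=np.array([-x[1],x[0]])
print('x axis',x,'edge',((A-B)/np.linalg.norm(A-B))[:2])
O=L[:2]+.13*x;print('O',O,'O from R',R[:2]-.115*x)
# side-view check of left edge
A2,B2=plane(sd,cs(137,90),.045),plane(sd,cs(70,325),.045);print('side L',(A2+B2)/2)
tab=O-.1055*x;fl=O-.0775*x;end=O+.0175*x
print('tab pred',tab,'meas top',plane(t,cr(158,218),.059),plane(sd,cs(167,193),.059))
o1,d1=ray(t,cr(158,216));
print('proj tab top',(proj(t,[*tab,.059])-[225,170]+.42)*6.4,'side',(proj(sd,[*tab,.059])-[220,180]+.42)*6.4)
print('flange rear top mid side crop',(proj(sd,[*fl,.079])-[220,180]+.42)*6.4,'top',(proj(t,[*fl,.079])-[225,170]+.42)*6.4)
print('flange',fl,'end finger',end)
print('bottle',plane(t,(188*.7,240*.7),.2))
```

```text
L [0.51286704 0.05032553 0.045     ] R [ 0.4898071  -0.19168251  0.058     ] len 0.24310420622267928
x axis [-0.09485619 -0.99549099] edge [ 0.99686381 -0.07913625]
O [ 0.50053574 -0.07908829] O from R [ 0.50071556 -0.07720105]
side L [0.51004369 0.04749361 0.045     ]
tab pred [0.51054306 0.025936  ] meas top [0.50975962 0.02430399 0.059     ] [0.50795739 0.02235268 0.059     ]
proj tab top [153.77353806 216.1243366 ] side [158.49959961 186.61362723]
flange rear top mid side crop [228.72934076 167.09766481] top [223.11030033 214.12573886]
flange [ 0.50788709 -0.00193774] end finger [ 0.49887575 -0.09650939]
bottle [0.57569182 0.26696639 0.2       ]
```

>>> step_arm(steps=[[-0.75,-0.65,0,0,0,-0.44,1],[-0.75,-0.65,0,0,0,-0.44,1],[-0.75,-0.65,0,0,0,-0.44,1],[-0.75,-0.65,0,0,0,-0.44,1],[-0.75,-0.65,0,0,0,-0.44,1],[-0.75,-0.65,0,0,0,-0.44,1],[-0.75,-0.65,0,0,0,-0.44,1],[-0.75,-0.65,0,0,0,-0.44,1]])

```text
time_s: 0.82
position: [0.3864, 0.2913, 0.2254]
tcp_rot: [[-0.996, 0.092, 0.0], [0.092, 0.996, -0.003], [-0.001, -0.003, -1.0]]
force: [-0.2, 1.0, 0.7]
opening: 0.476
grasp_force: 0.0
```

```bash
cat > w.py <<'E'
import sys
from rig import *
from h import *
s=read_state();R=np.array(s['tcp_rot']);p=np.array(s['position'])
g=np.array([float(v) for v in sys.argv[1:4]])
print(s['time_s'],p.round(4),R.round(3).tolist(),s['force'],s['opening'])
print('norm',(R.T@(g-p)/.3).round(3),'yaw norm',round((np.degrees(np.arctan2(R[1,1],R[0,1]))-84.95)/45,3))
E
python3 w.py .5095 .0242 .13
```

```text
0.8167 [0.3864 0.2913 0.2254] [[-0.996, 0.092, 0.0], [0.092, 0.996, -0.003], [-0.001, -0.003, -1.0]] [-0.22397517  0.96583025  0.71052171] 0.4757108917471027
norm [-0.49  -0.848  0.321] yaw norm -0.005
```

Next I move above the tab. The fingertips end at z≈0.105, above the 79 mm flange.

>>> step_arm(steps=[[-0.49,-0.85,0.0,0,0,0,1],[-0.49,-0.85,0.0,0,0,0,1],[-0.49,-0.85,0.0,0,0,0,1],[-0.49,-0.85,0.0,0,0,0,1],[-0.49,-0.85,0.32,0,0,0,1],[-0.49,-0.85,0.32,0,0,0,1],[-0.49,-0.85,0.32,0,0,0,1],[-0.49,-0.85,0.32,0,0,0,1]])

```text
time_s: 1.48
position: [0.5095, 0.0274, 0.1281]
tcp_rot: [[-0.996, 0.088, 0.0], [0.088, 0.996, 0.0], [-0.0, 0.0, -1.0]]
force: [1.0, -0.8, -0.2]
opening: 0.013
grasp_force: 0.0
```

>>> step_arm(steps=[[0,0,0,0,0,0,1],[0,0,0,0,0,0,1],[0,0,0,0,0,0,1]])

```text
time_s: 1.73
position: [0.5083, 0.0298, 0.1295]
tcp_rot: [[-0.996, 0.087, -0.001], [0.087, 0.996, 0.001], [0.001, 0.001, -1.0]]
force: [-0.5, 0.9, 0.2]
opening: 0.008
grasp_force: 0.0
```

```bash
python3 w.py .5095 .0242 .094
python3 - <<'E'
from rig import *
from h import *
for n in('side',):
  c=capture(n);cv2.imwrite('pics/s1.png',cv2.resize(c['image'][150:290,200:380,::-1],(771,600),interpolation=cv2.INTER_CUBIC))
E
```

```text
1.7333 [0.5083 0.0298 0.1295] [[-0.996, 0.087, -0.001], [0.087, 0.996, 0.001], [0.001, 0.001, -1.0]] [-0.5478146   0.89350485  0.19501251] 0.008064004296019812
norm [-0.006 -0.018  0.118] yaw norm 0.001
```

View pics/s1.png

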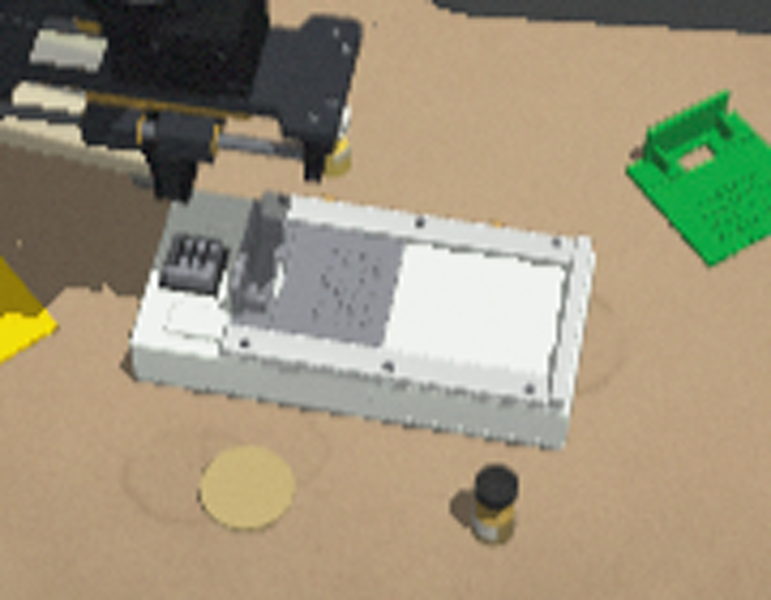

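The fingertips are shut and just up-image from the tab, at crop (175,200), consistent with being 45 mm above it. Now I press.

>>> step_arm(steps=[[-0.006,-0.018,0.05,0,0,0,1],[-0.006,-0.018,0.1,0,0,0,1],[-0.006,-0.018,0.12,0,0,0,1],[-0.006,-0.018,0.13,0,0,0,1],[-0.006,-0.018,0.14,0,0,0,1],[-0.006,-0.018,0.15,0,0,0,1],[-0.006,-0.018,0.16,0,0,0,1],[-0.006,-0.018,0.17,0,0,0,1]])

```text
time_s: 2.45
position: [0.5105, 0.0237, 0.0788]
tcp_rot: [[-0.996, 0.087, 0.001], [0.087, 0.996, -0.0], [-0.001, -0.0, -1.0]]
force: [-0.0, -0.2, 0.2]
opening: 0.004
grasp_force: 0.0
```

```bash
python3 w.py .5095 .0242 .077
```

```text
2.45 [0.5105 0.0237 0.0788] [[-0.996, 0.087, 0.001], [0.087, 0.996, -0.0], [-0.001, -0.0, -1.0]] [-0.0332187  -0.22837643  0.15752122] 0.004041504296238874
norm [0.003 0.001 0.006] yaw norm 0.001
```

>>> step_arm(steps=[[0,0,0.005,0,0,0,1],[0,0,0.01,0,0,0,1],[0,0,0.01,0,0,0,1]])

```text
time_s: 2.7
position: [0.51, 0.0236, 0.0753]
tcp_rot: [[-0.996, 0.087, -0.0], [0.087, 0.996, 0.0], [0.0, 0.0, -1.0]]
force: [0.1, 0.4, -0.2]
opening: 0.003
grasp_force: 0.0
```

Run:
```python
from rig import *
from h import *
s=read_state();print(s['position'],s['force'])
a=[]
for n,(x0,y0) in (('side',(200,150)),('top',(215,150))):
  c=capture(n);a.append(cv2.resize(c['image'][y0:y0+90,x0:x0+160,::-1],(533,300),interpolation=cv2.INTER_CUBIC))
cv2.imwrite('pics/s2.png',np.vstack(a))
```

```text
[0.50999234 0.02357524 0.07533292] [ 0.06270596  0.38895541 -0.23877307]
```

View pics/s2.png

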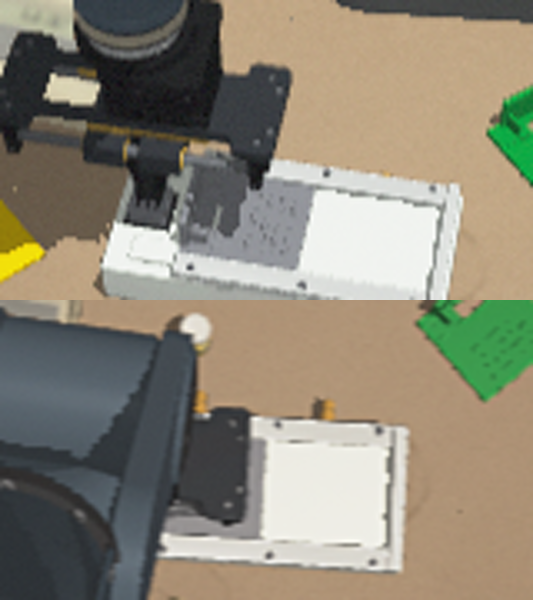

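The fingers stand right over the tab, but there is no force yet. I keep lowering in small, force-watched steps.

>>> step_arm(steps=[[0,0,0.005,0,0,0,1],[0,0,0.01,0,0,0,1]])

```text
time_s: 2.97
position: [0.5103, 0.0235, 0.0726]
tcp_rot: [[-0.996, 0.087, 0.0], [0.087, 0.996, -0.0], [-0.0, -0.0, -1.0]]
force: [0.4, 0.3, 0.3]
opening: 0.006
grasp_force: 0.0
```

>>> step_arm(steps=[[0,0,0,0,0,0,1],[0,0,0,0,0,0,1]])

```text
time_s: 3.13
position: [0.51, 0.0236, 0.0724]
tcp_rot: [[-0.996, 0.087, -0.0], [0.087, 0.996, 0.0], [0.0, 0.0, -1.0]]
force: [-0.0, -0.3, -0.5]
opening: 0.007
grasp_force: 0.0
```

Run:
```python
from rig import *
from h import *
s=read_state();p=np.array(s['position']);c=capture('side')
for z in(.025,.019,.015,.006):print(z,((proj(c,p-[0,0,z])-[220,180])*10).round())
print('tab',((proj(c,[.5095,.0242,.059])-[220,180])*10).round())
cv2.imwrite('pics/s3.png',cv2.resize(c['image'][180:240,220:300,::-1],(800,600),interpolation=cv2.INTER_CUBIC))
```

```text
0.025 [256. 318.]
0.019 [254. 303.]
0.015 [253. 294.]
0.006 [251. 272.]
tab [250. 292.]
```

View pics/s3.png

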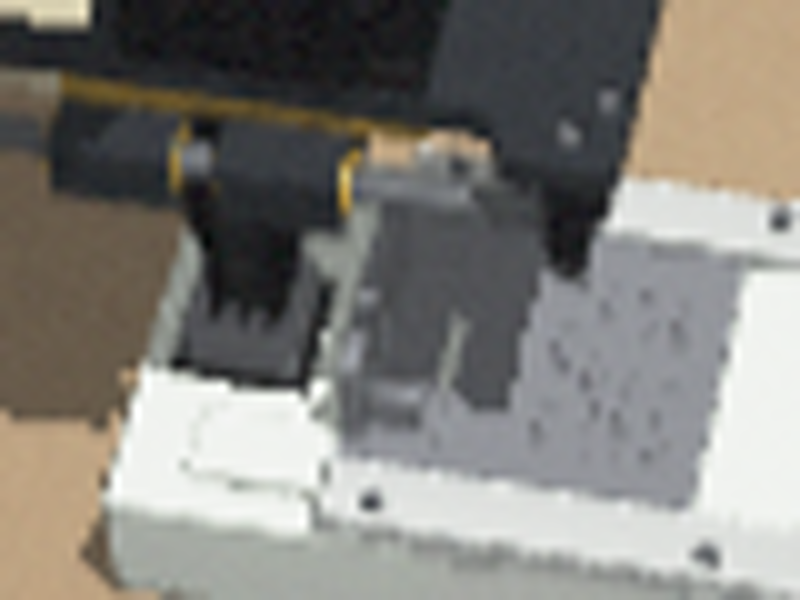

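The fingertip's lower edge is at about (245,312), right at the tab's top at roughly z 0.06. The shut tips therefore sit about 12 mm higher than nominal, which explains the missing force. I continue down, guarded.

>>> step_arm(steps=[[0,0,0.005,0,0,0,1],[0,0,0.01,0,0,0,1],[0,0,0.01,0,0,0,1]])

```text
time_s: 3.43
position: [0.5099, 0.0236, 0.0693]
tcp_rot: [[-0.996, 0.087, -0.0], [0.087, 0.996, 0.0], [0.0, 0.0, -1.0]]
force: [-0.7, 0.0, 0.2]
opening: 0.007
grasp_force: 0.0
```

>>> step_arm(steps=[[0,0,0.005,0,0,0,1],[0,0,0.01,0,0,0,1],[0,0,0.01,0,0,0,1]])

```text
time_s: 3.68
position: [0.5099, 0.0236, 0.0662]
tcp_rot: [[-0.996, 0.087, -0.001], [0.087, 0.996, 0.0], [0.001, 0.0, -1.0]]
force: [-0.8, 0.3, 0.0]
opening: 0.009
grasp_force: 0.0
```

>>> step_arm(steps=[[0,0,0.005,0,0,0,1],[0,0,0.01,0,0,0,1],[0,0,0.01,0,0,0,1]])

```text
time_s: 3.93
position: [0.5099, 0.0236, 0.0633]
tcp_rot: [[-0.996, 0.087, -0.0], [0.087, 0.996, 0.0], [0.0, 0.0, -1.0]]
force: [-0.1, -0.8, -0.4]
opening: 0.004
grasp_force: 0.0
```

```bash
cat > lid.py <<'E'
from rig import *
from h import *
# first white pixel right of the lid along the unit's middle line, top and side views
s=read_state();print(s['position'].round(4) if hasattr(s['position'],'round') else s['position'],s['force'])
O=np.array([.4995,-.081]);x=np.array([-.088,-.996]);y=np.array([.996,-.088])
for n in('top','side'):
  c=capture(n);g=cv2.cvtColor(c['image'],cv2.COLOR_RGB2GRAY);r=[]
  for o in(-.02,-.01,0,.01,.02):
    xs=np.arange(-.06,.1,.001);v=np.array([g[tuple(np.round(proj(c,[*(O+a*x+o*y),.049])).astype(int)[::-1])] for a in xs])
    w=np.where(v<165)[0]; w=w[xs[w]<.096]; r.append(round(float(xs[w[-1]]),3) if len(w) else None)
  print(n,'lid front edge x',r)
E
python3 lid.py
```

```text
[0.5099 0.0236 0.0633] [-0.08501799 -0.83809273 -0.41803367]
top lid front edge x [0.003, 0.003, 0.005, 0.004, 0.004]
side lid front edge x [0.003, 0.006, 0.005, 0.006, 0.006]
```

Run:
```python
from rig import *
from h import *
c=capture('side');w=capture('wrist')
a=cv2.resize(c['image'][180:230,220:290,::-1],(560,400),interpolation=cv2.INTER_CUBIC)
b=cv2.resize(w['image'][:,:,::-1],(240,180))
o=np.zeros((400,800,3),np.uint8);o[:,:560]=a;o[:180,560:]=b
T=w['T_tool_cam'];print(np.round(T,3))
b=cv2.resize(w['image'][100:260,170:390,::-1],(240,175));o[200:375,560:]=b
cv2.imwrite('pics/s4.png',o)
```

```text
[[-0.    -0.967 -0.255  0.069]
 [ 1.    -0.     0.     0.001]
 [-0.    -0.255  0.967 -0.158]
 [ 0.     0.     0.     1.   ]]
```

View pics/s4.png

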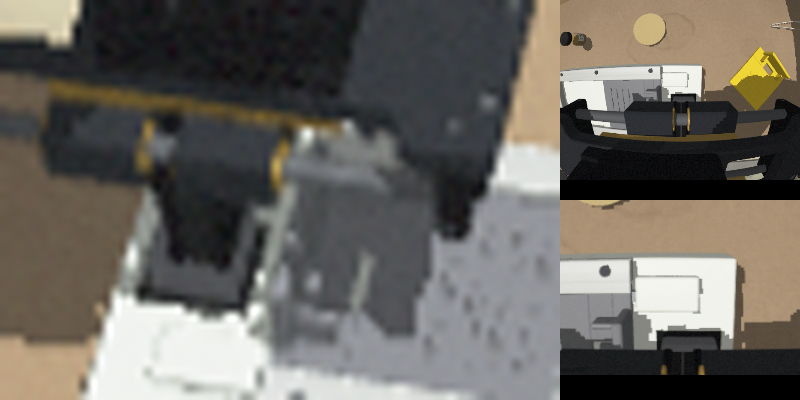

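The side view shows the fingertips at the tab's top face, tip edge at crop (205,262), with the tab's front face still full height. So they are about to touch, and I continue.

>>> step_arm(steps=[[0,0,0.005,0,0,0,1],[0,0,0.01,0,0,0,1],[0,0,0.01,0,0,0,1]])

```text
time_s: 4.38
position: [0.5103, 0.0236, 0.0607]
tcp_rot: [[-0.996, 0.087, 0.001], [0.087, 0.996, -0.0], [-0.001, -0.0, -1.0]]
force: [0.5, 0.0, 3.0]
opening: 0.005
grasp_force: 1.6
```

Run:
```python
from rig import *
import numpy as np
s=read_state();print({k:(np.round(v,3).tolist() if not isinstance(v,str) else v) for k,v in s.items()})
```

```text
{'time_s': 4.383, 'joint_positions': [-9.904, 36.906, 105.975, 0.004, 37.085, -94.909], 'qvel': [-0.089, -0.038, 0.052, -0.137, 0.12, 0.071], 'tau': [-0.065, -37.616, -7.659, -0.039, -0.014, -0.0], 'position': [0.51, 0.024, 0.061], 'tcp_rot': [[-0.996, 0.087, 0.001], [0.087, 0.996, -0.0], [-0.001, -0.0, -1.0]], 'force': [0.49, 0.042, 3.036], 'moment': [0.033, 0.046, -0.041], 'grasp_force': 1.612, 'opening': 0.005}
```

Contact came at TCP z≈0.062. Now I press about 6 mm further.

>>> step_arm(steps=[[0,0,0.005,0,0,0,1],[0,0,0.01,0,0,0,1],[0,0,0.015,0,0,0,1],[0,0,0.015,0,0,0,1]])

```text
time_s: 4.72
position: [0.5103, 0.0236, 0.0558]
tcp_rot: [[-0.996, 0.087, 0.0], [0.087, 0.996, -0.0], [-0.0, 0.0, -1.0]]
force: [0.8, -0.3, 2.6]
opening: 0.008
grasp_force: 1.7
```

```bash
python3 lid.py
```

```text
[0.5103 0.0236 0.0558] [ 0.80249642 -0.34108462  2.62668658]
top lid front edge x [0.016, 0.015, 0.017, 0.017, 0.016]
side lid front edge x [0.018, 0.016, 0.019, 0.017, 0.018]
```

The lid sprang 12 mm to its free position. I lift off to pass over the tab, then push along tool -y.

>>> step_arm(steps=[[0,0,-0.025,0,0,0,1],[0,0,-0.047,0,0,0,1],[0,0,-0.047,0,0,0,1],[0,-0.02,-0.047,0,0,0,1],[0,-0.04,-0.047,0,0,0,1],[0,-0.06,-0.047,0,0,0,1],[0,-0.07,-0.047,0,0,0,1],[0,-0.08,-0.047,0,0,0,1]])

```text
time_s: 5.48
position: [0.5078, -0.0011, 0.0699]
tcp_rot: [[-0.996, 0.088, -0.001], [0.088, 0.996, 0.0], [0.001, 0.0, -1.0]]
force: [-1.2, 0.5, -0.1]
opening: 0.001
grasp_force: 0.0
```

>>> step_arm(steps=[[0,-0.01,0,0,0,0,1],[0,-0.02,0,0,0,0,1],[0,-0.03,0,0,0,0,1],[0,-0.04,0,0,0,0,1]])

```text
time_s: 5.82
position: [0.5066, -0.0116, 0.0701]
tcp_rot: [[-0.996, 0.088, -0.001], [0.088, 0.996, 0.001], [0.001, 0.001, -1.0]]
force: [-0.1, 3.9, -0.7]
opening: 0.008
grasp_force: 1.0
```

```bash
python3 lid.py
```

```text
[ 0.5066 -0.0116  0.0701] [-0.11303036  3.91717843 -0.70185528]
top lid front edge x [0.031, 0.033, 0.032, 0.032, 0.034]
side lid front edge x [0.025, 0.024, 0.026, 0.025, 0.025]
```

>>> step_arm(steps=[[0,-0.02,0,0,0,0,1],[0,-0.045,0,0,0,0,1],[0,-0.07,0,0,0,0,1],[0,-0.095,0,0,0,0,1],[0,-0.12,0,0,0,0,1],[0,-0.145,0,0,0,0,1],[0,-0.17,0,0,0,0,1],[0,-0.19,0,0,0,0,1]])

```text
time_s: 6.58
position: [0.502, -0.0701, 0.0702]
tcp_rot: [[-0.996, 0.088, 0.0], [0.088, 0.996, -0.0], [-0.0, -0.0, -1.0]]
force: [0.1, 0.7, -0.0]
opening: 0.005
grasp_force: 0.3
```

```bash
python3 lid.py
```

```text
[ 0.502  -0.0701  0.0702] [ 0.14790884  0.69899383 -0.01447539]
top lid front edge x [0.095, 0.095, 0.095, 0.095, 0.095]
side lid front edge x [0.082, 0.083, 0.084, 0.083, 0.083]
```

>>> step_arm(steps=[[0,-0.01,0,0,0,0,1],[0,-0.02,0,0,0,0,1],[0,-0.03,0,0,0,0,1],[0,-0.04,0,0,0,0,1],[0,-0.047,0,0,0,0,1]])

```text
time_s: 7.1
position: [0.5008, -0.0832, 0.0702]
tcp_rot: [[-0.996, 0.087, 0.0], [0.087, 0.996, 0.0], [-0.0, 0.0, -1.0]]
force: [0.3, 1.6, 0.6]
opening: 0.005
grasp_force: 0.6
```

>>> step_arm(steps=[[0,-0.004,0,0,0,0,1],[0,-0.008,0,0,0,0,1]])

```text
time_s: 7.27
position: [0.5006, -0.0855, 0.0702]
tcp_rot: [[-0.996, 0.087, 0.0], [0.087, 0.996, 0.0], [-0.0, 0.0, -1.0]]
force: [0.3, 0.6, 1.4]
opening: 0.002
grasp_force: 0.6
```

>>> step_arm(steps=[[0,-0.005,0,0,0,0,1],[0,-0.01,0,0,0,0,1]])

```text
time_s: 7.43
position: [0.5007, -0.0878, 0.0702]
tcp_rot: [[-0.996, 0.088, 0.001], [0.088, 0.996, 0.001], [-0.001, 0.001, -1.0]]
force: [3.3, 9.0, 2.0]
opening: 0.001
grasp_force: 4.8
```

```bash
python3 lid.py
```

```text
[ 0.5007 -0.0878  0.0702] [3.34453424 9.04612009 1.98776852]
top lid front edge x [0.095, 0.095, 0.095, 0.095, 0.095]
side lid front edge x [0.095, 0.095, 0.095, 0.095, 0.095]
```

The force rose to 9 N, so the lid is at the stop. I back off and retreat up.

>>> step_arm(steps=[[0,0.03,0,0,0,0,1],[0,0.08,0,0,0,0,1],[0,0.1,-0.1,0,0,0,1],[0,0.1,-0.2,0,0,0,1],[0,0.3,-0.35,0,0,0,1],[0.1,0.5,-0.5,0,0,0,1],[0.2,0.7,-0.5,0,0,0,1],[0.2,0.9,-0.5,0,0,0,1]])

```text
time_s: 8.2
position: [0.4787, 0.0866, 0.2022]
tcp_rot: [[-0.996, 0.088, 0.002], [0.088, 0.996, -0.001], [-0.002, -0.001, -1.0]]
force: [-0.1, -0.1, -0.2]
opening: 0.003
grasp_force: 0.0
```

>>> step_arm(steps=[[0.2,0.2,0,0,0,0,1],[0.2,0.3,0,0,0,0,1],[0.2,0.3,0,0,0,0,1],[0.2,0.3,0,0,0,0,1],[0.2,0.3,0,0,0,0,1]])

```text
time_s: 8.62
position: [0.4263, 0.1817, 0.2004]
tcp_rot: [[-0.997, 0.083, 0.0], [0.083, 0.997, -0.001], [-0.0, -0.001, -1.0]]
force: [0.0, 0.1, 0.5]
opening: 0.006
grasp_force: 0.0
```

Run:
```python
from rig import *
from h import *
s=read_state();print(s['position'],np.round(s['qvel'],2),s['force'])
a=[]
for n,(x0,y0) in (('side',(200,165)),('top',(205,150))):
  c=capture(n);a.append(cv2.resize(c['image'][y0:y0+105,x0:x0+180,::-1],(514,300),interpolation=cv2.INTER_CUBIC))
cv2.imwrite('pics/s5.png',np.vstack(a))
```

```text
[0.42634581 0.18165473 0.20035193] [-3.    0.57 -1.01 -0.35 -0.32 -0.44] [0.01386236 0.11356673 0.49432392]
```

View pics/s5.png

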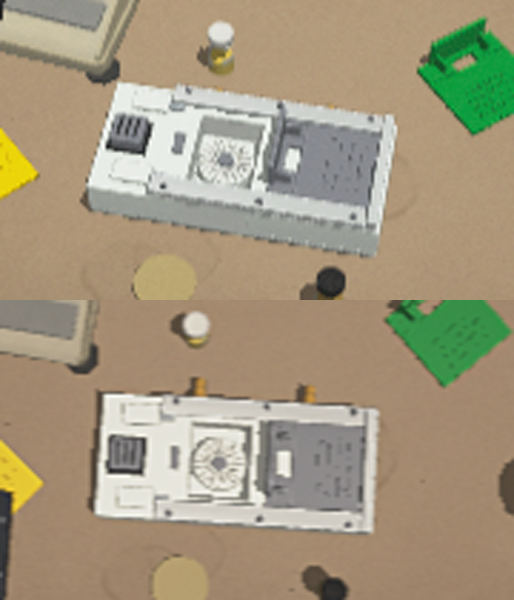

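The lid is flat against the stop, with its front edge at top-crop (362,465). The bay is open with the filter visible, and the vials and dish are where they stood.

>>> step_arm(steps=[[0,0,0,0,0,0,1],[0,0,0,0,0,0,1],[0,0,0,0,0,0,1]])

```text
time_s: 8.97
position: [0.4278, 0.1796, 0.2002]
tcp_rot: [[-0.996, 0.089, 0.0], [0.089, 0.996, -0.0], [-0.0, -0.0, -1.0]]
force: [0.3, -0.4, -0.5]
opening: 0.005
grasp_force: 0.0
```

```bash
python3 -c "
from rig import *
print(hand_in())"
```

```text
the job is handed in; nothing more can be done
None
```

The job is handed in, though `hand_in()` gave no verdict: the tab was pressed until the lid sprang loose, the lid was pushed to the end stop with the bay open, and the arm finished clear with nothing visibly disturbed near the unit.

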